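# Seat a keyed tube rotor on its drive shaft

### The job

Fit the blue tube rotor onto the steel shaft of the white drive unit: lift it by its orange grip bar, set it level over the shaft and, pressing only lightly, turn it until the two tabs inside its hub drop into the two keyways of the shaft and the hub sits fully home on the unit's metal seat. Then let go of it; never force it down or lever it against the keys, and do not disturb the timer or the brown vial.

Things in the scene. Friction and masses are not known exactly. Their poses are not given: they have to be found in the camera images.
- rotor_grip (a point): Grip point of the loose tube rotor (0.11 to 0.21 kg), on its axis 48 mm above its hub's underside. z up. Orange grip bar: 44 mm along x, 18 mm wide along y (fingers close along y), 25 to 65 mm above the hub's underside. Below it a blue disc, 91 mm across, top at 22 mm, and the aluminium hub, 44 mm across, reaching 14 mm below the disc. Starts standing on the worktop on its hub.
- rotor_hub (a point): Centre of the hub's underside; axes as rotor_grip's. The hub is hollow: bore 32 mm across, from the underside up. In it two tabs, 6 mm wide, stand inward from the wall at +x and -x (below the two white marks on the disc, in line with the bar); their undersides are 6 mm above the hub's underside. Turned half round the rotor fits just as well.
- drive: White drive unit, fixed: a box 130 x 130 mm, 60 mm high; origin at the centre of its underside, z up, black control panel on its -x side. In the middle of its top is a round aluminium seat 52 mm across (top at z = 64 mm) from which a steel shaft rises. Keep the force between rotor and unit, downward or sideways, under 40 N.
- drive_seat (a point): Centre of the seat's top, at the shaft's foot, on the unit's axis, 64 mm above the worktop; axes as the unit's. The seated hub stands on it, so the rotor's grip point is then 48 mm above it; with the tabs still riding on the shaft's top it is 9 mm higher (57 mm), the hub already surrounding the shaft by 6 mm.
- shaft_top (a point): Top centre of the shaft: 30 mm across, 15 mm tall, rim bevelled 2 mm, held by a brake (does not turn). Two opposite keyways, 9.6 mm wide, run down its full height. Seen from above, the line through them lies somewhere between 10 and 76 degrees (0.17 to 1.33 rad) anticlockwise of the unit's x axis; this angle is not measured (the axes given are the unit's): see or feel it.
- timer_mid (a point): Centre of the small white bench timer lying loose on the worktop (66 x 66 x 19 mm). A bystander, not to be moved.
- vial_mid (a point): Centre of the brown glass vial with a white cap standing loose on the worktop (22 mm across, 47 mm high). A bystander, not to be moved.

How it is judged (in metres and radians):
On the way:
1. The rotor has been lifted clear of the worktop, its hub higher than the drive unit's housing (height (world z) of rotor_grip above 0.118 m), for 0.1 s.
At the end, for the whole second after the job is handed in: The rotor is on the drive shaft with its tabs down in the keyways: its hub stands on the seat (grip point 112 mm above the unit's underside, within 2.5 mm), on the axis within 5 mm, level within 0.06 rad, at rest (z of rotor_grip in the frame of drive between 0.109 and 0.1145 m and horizontal distance between rotor_grip and drive_seat below 0.005 m and angle between rotor_grip's own z axis and vertical below 0.06 rad and linear speed of rotor below 0.02 m/s); the robot touches nothing.
It fails at once if the rotor is pressed or levered against the drive unit with more than 40 N (contact force between rotor and drive above 40 N).
It fails at once if the timer is moved by more than 20 mm (distance of timer_mid from where it was at the start of the episode above 0.02 m).
It fails at once if the vial is moved by more than 20 mm (distance of vial_mid from where it was at the start of the episode above 0.02 m).
It also fails if it takes over 72 s, if anything falls off the work surface, if the arm or the gripper's body presses on something with over 40 N, if the wrist force passes 120 N, or if a joint passes its speed limit or range.

### The arm

A 7-joint arm with a two-finger parallel gripper is mounted at the origin on a cart in front of the work surface, level with it; the furniture and walls round the work are solid. World frame = base frame: x ahead of the robot, y to its left, z up, the work surface at z = 0. Lengths are in m, angles in degrees, forces in N, time in s.
With the tool pointing down it reaches from about 0.425 to 1.025 m from the base axis. Payload 9.4 kg.
Tool frame: the origin (TCP) lies at the very end of the fingers, on their centre line; the grasp point (between the pads) lies 19 mm behind it; z points along the fingers, y is the line along which they close (so a half turn about z gives the same grasp; the last joint's range is limited). The gripper opens to 85 mm and grips with 20 to 120 N. Pads are 22 mm wide; open, the fingers measure 114 mm over their backs; the gripper's body (76 mm by 85 mm) begins 54 mm behind the grasp point. The pads swing forward as they close: fully open they stand 13 mm farther back than shut.
Start: joints at [-67.535, 34.337, -0.143, 91.639, 0.103, 54.024, -4.572], TCP at [0.328, 0.647, 0.231] pointing down, gripper open.
Joint ranges: [-147.43, 147.43], [-19.82, 112.94], [-74.19, 73.91], [6.32, 146.72], [-59.91, 239.91], [6.04, 106.73], [-150.56, 150.56]. Speed limits (degrees/s): [127.2, 127.2, 172.46, 172.46, 180, 180, 180].

### API

Orientations are given as [roll, pitch, yaw] about the fixed x, y, z axes, in that order (R = Rz(yaw) Ry(pitch) Rx(roll)).
In Python, from cell import get_obs, read_camera, hand_in, search_frame gives the robot as it stands.
- The arm moves only by the shell command python3 -m inch 'ROWS' [FORCE]. ROWS is JSON, a list that holds one entry, the list of rows, each a list of 7 numbers: the turn, a rotation vector about the tool's x, y, z in units of 6 degrees (1.0 is 6 degrees), then the shift along the tool's x, y, z in units of 40 mm (1.0 is 40 mm), then the finger opening in mm, from 0 to 85.4. In form: [[[ax, ay, az, tx, ty, tz, grip], ...]]. A call has 1 to 20 rows; each row is the pose to reach, as a shift and turn from the pose commanded when the call began, along the tool's axes at that moment; what a row does not reach only later rows make up. A row lasts 1/12 s, in which the tool goes at most 41.7 mm and 7.16 degrees, less where a joint would pass 70% of its speed; a pose out of reach is approached as far as the arm can. A call with a gripper value outside its range is refused whole. The fingers move at their own pace and stop on an object; FORCE is the grip in N (left out, the last holds). Time passes only in rows, so rows that repeat a pose let the fingers close. It gives the time, the measured TCP pose, the force, the opening and the grip force at its end, in the units of the state.
- get_obs(): the state, without advancing time (a new reading comes with each control period).
- read_camera(name): name is "scene" or "side" or "wrist"; returns a dict with "img" (384x512x3 uint8, red, green, blue), "range_z" (384x512 float32, m along the optical axis (not along the pixel's ray), 0 where there is no reading), "camera_matrix" (3x3 intrinsics, pixels), "eye" and "orientation" of the camera in the world; the wrist camera has in their place "mount" (4x4, takes a point from camera to tool coordinates, whose origin is the TCP and whose axes are the flange's). Camera axes: x right, y up, looking along -z (the intrinsics and any distortion apply to the point x, -y, -z); pixel columns grow to the right and rows downward; lengths in m; the calibration is good to about 2 mm. A picture is of the moment at which its call begins: read the wrist's pose just before it.
- hand_in(): hands the job in; it is judged then, once.
Trained networks look in a picture, given as the dict that the camera call returned (one of the last four; its "shot" number tells which), for a name from the list of things; names that differ only in an ending like _2 or _b are one class to them, and where a whole thing is asked for, a point or a joint stands for the part that bears it (a point fixed in the world has none). Each returns a list of dicts, best first, with "confidence" (0 to 1); they miss things now and then, are a little off and sometimes report something else, mostly with a low value. They report only what shows in the picture. A call takes as long as a camera call.
- search_frame(thing, picture): "centre" ([x, y, z] in m, in world coordinates, good to about 4 mm: the middle of the surface that is visible of it).
The state is a dict: "time_s": time; "joint_pos": joint angles; "joint_vel": joint speeds; "tau": joint torques, N m; "ee_pos": TCP position; "ee_rot": TCP orientation; "ft_force": force on the tool from outside, world axes, zero at the start; "wrist_torque": the same for the moment, N m; "grip_width": finger opening in m; "finger_force": force on a finger pad.
Only numpy, scipy, OpenCV 4.12 (cv2) and the standard library are available. Lean on these libraries where they do the work, as an engineer would, in place of code of your own. Each camera call takes 0.05 s, during which the arm holds its last target. There are 200 camera calls.

## Working session

There is one attempt and no reset: what is moved stays moved. The work goes in short steps, Python scripts to look and compute and a shell command to move; the robot and the scene stay as the last step left them, time stands still between calls to the robot, and variables do not carry over. Pictures are saved under pics/ and viewed, at most 10 in all, crops included, and the job is handed in when it is done.

```bash
mkdir -p pics; cat > h.py <<'E'
import numpy as np, cv2
from scipy.spatial.transform import Rotation as R
from cell import get_obs, read_camera, hand_in, search_frame
def Rm(o):
    o=np.array(o,float)
    if o.shape==(3,3): return o
    if o.size==4: return R.from_quat(o).as_matrix()
    return R.from_euler('xyz',o,degrees=True).as_matrix()
def tool():
    s=get_obs(); T=np.eye(4); T[:3,:3]=Rm(s['ee_rot']); T[:3,3]=s['ee_pos']; return T
def cam(n):
    T=tool(); p=read_camera(n)
    if n=='wrist': p['T']=T@np.array(p['mount'])
    else:
        M=np.eye(4); M[:3,:3]=Rm(p['orientation']); M[:3,3]=p['eye']; p['T']=M
    return p
def cloud(p):
    K=np.array(p['camera_matrix']); z=p['range_z']; v,u=np.mgrid[:384,:512]
    q=np.stack([(u-K[0,2])/K[0,0]*z,-(v-K[1,2])/K[1,1]*z,-z],-1)
    return q@p['T'][:3,:3].T+p['T'][:3,3]
def save(p,f,crop=None,s=1):
    i=p['img']; 
    if crop: i=i[crop[0]:crop[1],crop[2]:crop[3]]
    cv2.imwrite(f,cv2.resize(i[:,:,::-1],None,fx=s,fy=s,interpolation=cv2.INTER_CUBIC))
E
python3 - <<'E'
from h import *
s=get_obs(); print(s['ee_pos'],s['ee_rot'],s['ft_force'],s['time_s'])
P=[]
for n in ('scene','side','wrist'):
    p=cam(n); P.append(p['img'])
    if n=='scene': print({k:np.shape(v) if k in('img','range_z') else v for k,v in p.items()})
    for t in ('rotor_grip','rotor_hub','drive','timer_mid','vial_mid','shaft_top'):
        for d in search_frame(t,p)[:1]: print(n,t,np.round(d['centre'],3),round(d['confidence'],2))
a=np.vstack([np.hstack(P[:2]),np.hstack([P[2],P[2]*0])])
cv2.imwrite('pics/a.png',cv2.resize(a[:,:,::-1],(800,600),interpolation=cv2.INTER_AREA))
E
```

```text
[0.32737356 0.64633903 0.23037442] [-1.79907166e+02  8.92037798e-03  1.53142994e+02] [-0.3372896   1.03993474  0.17780198] 0.0
{'img': (384, 512, 3), 'range_z': (384, 512), 'camera_matrix': array([[485.87151118,   0.        , 251.68552733],
       [  0.        , 485.87151118, 184.44637533],
       [  0.        ,   0.        ,   1.        ]]), 'eye': array([ 0.12463634, -0.40101797,  0.88641143]), 'orientation': array([ 39.91858426,  -0.04752359, -41.40766926]), 'shot': 1, 'T': array([[ 7.50022286e-01,  5.06875600e-01, -4.24904338e-01,
         1.24636345e-01],
       [-6.61412037e-01,  5.75587118e-01, -4.80867535e-01,
        -4.01017968e-01],
       [ 8.29443031e-04,  6.41698212e-01,  7.66956789e-01,
         8.86411428e-01],
       [ 0.00000000e+00,  0.00000000e+00,  0.00000000e+00,
         1.00000000e+00]])}
scene rotor_grip [ 0.512 -0.142  0.024] 0.87
scene rotor_hub [ 0.512 -0.138  0.021] 0.71
scene drive [0.465 0.126 0.058] 0.87
scene timer_mid [0.538 0.308 0.017] 0.81
scene vial_mid [0.686 0.021 0.03 ] 0.63
scene shaft_top [0.465 0.125 0.064] 0.87
side rotor_grip [ 0.526 -0.148  0.023] 0.87
side rotor_hub [ 0.524 -0.148  0.027] 0.76
side drive [0.551 0.303 0.015] 0.39
side timer_mid [0.548 0.303 0.014] 0.56
side vial_mid [0.688 0.021 0.029] 0.69
side shaft_top [0.481 0.097 0.061] 0.92
wrist drive [0.529 0.212 0.022] 0.74
wrist shaft_top [0.525 0.211 0.017] 0.53
```

View pics/a.png

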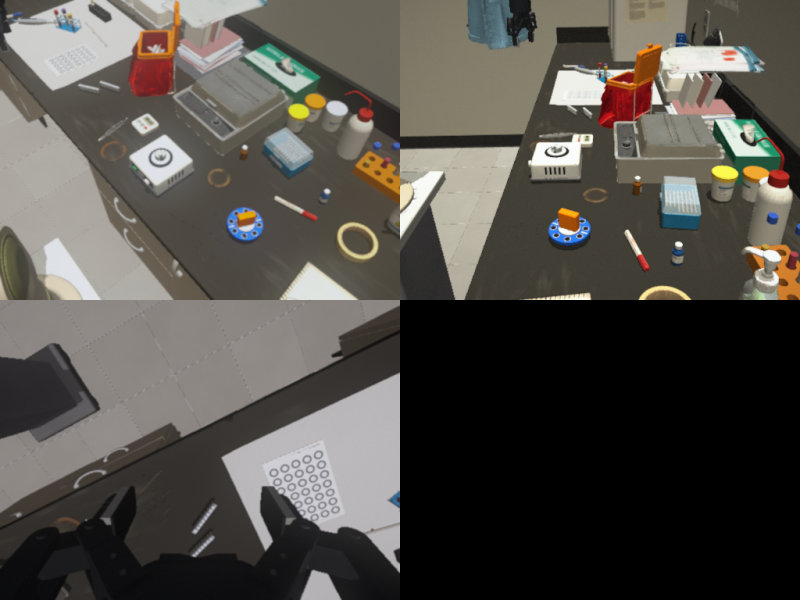

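The scene picture shows the drive at about (205,201) in full-resolution pixels, with the rotor at (315,284) and the bar along image-horizontal. The vial is at (312,195) and the timer at (185,158). Next I'll fit geometry from the depth.

```bash
python3 - <<'E'
from h import *
for n in('scene','side'):
    p=cam(n); c=cloud(p); im=p['img'].astype(int); hsv=cv2.cvtColor(p['img'],cv2.COLOR_RGB2HSV)
    r=np.hypot(c[...,0]-.52,c[...,1]+.145)<.07
    org=r&(hsv[...,0]<22)&(hsv[...,1]>150)
    for nm,m in(('bar',org&(c[...,2]>.059)&(c[...,2]<.072)),('disc',r&(c[...,2]>.017)&(c[...,2]<.027)),('drivetop',(np.hypot(c[...,0]-.49,c[...,1]-.115)<.12)&(c[...,2]>.054)&(c[...,2]<.07)),('shaft',(np.hypot(c[...,0]-.49,c[...,1]-.115)<.12)&(c[...,2]>.073)&(c[...,2]<.09))):
        q=c[m]; 
        if len(q)<5: print(n,nm,len(q)); continue
        print(n,nm,len(q),'med z',np.median(q[:,2]).round(4),'rect',cv2.minAreaRect((q[:,:2]*1000).astype(np.float32)))
p=cam('scene');save(p,'pics/b.png',(140,310,130,370),3.2)
E
```

```text
scene bar 81 med z 0.0633 rect ((521.5289916992188, -134.81007385253906), (18.576852798461914, 42.968143463134766), 62.27107238769531)
scene disc 1119 med z 0.0223 rect ((521.809326171875, -135.11328125), (90.31099700927734, 90.05999755859375), 11.225038528442383)
scene drivetop 2688 med z 0.06 rect ((473.80255126953125, 146.55093383789062), (131.0094451904297, 130.68399047851562), 89.77188110351562)
scene shaft 108 med z 0.0782 rect ((473.90130615234375, 145.65884399414062), (25.709552764892578, 28.105161666870117), 53.3801155090332)
side bar 226 med z 0.0641 rect ((525.1932983398438, -136.64598083496094), (19.189104080200195, 43.58211135864258), 63.041725158691406)
side disc 1130 med z 0.022 rect ((525.3873901367188, -140.1439666748047), (89.97073364257812, 82.48552703857422), 5.537445545196533)
side drivetop 1601 med z 0.0594 rect ((478.8979797363281, 145.81512451171875), (132.669677734375, 127.2176513671875), 89.33550262451172)
side shaft 77 med z 0.0777 rect ((478.0565185546875, 144.2908935546875), (26.981969833374023, 28.342348098754883), 54.93452453613281)
```

View pics/b.png

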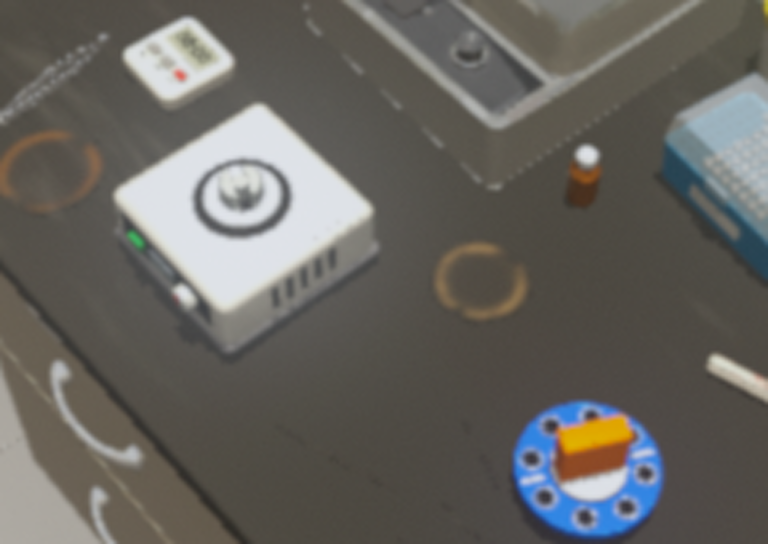

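```bash
python3 - <<'E'
from h import *
p=cam('wrist'); print(np.round(p['mount'],3),np.round(p['camera_matrix'],1)); c=cloud(p)
print(c[192,256],p['range_z'][192,256], c[300,256])
E
```

```text
[[-0.     0.953  0.304  0.078]
 [ 1.     0.     0.001  0.002]
 [ 0.001  0.304 -0.953 -0.143]
 [ 0.     0.     0.     1.   ]] [[274.5   0.  253.2]
 [  0.  274.5 187.7]
 [  0.    0.    1. ]]
[3.72845454e-01 6.30300056e-01 9.25348430e-05] 0.39486748 [0.53948144 0.54646836 0.0013786 ]
```

```bash
python3 -m inch '[[[0,0,1,-0.5,-0.5,0,85],[0,0,2,-1.3,-1.3,0,85],[0,0,3,-2.1,-2.1,0,85],[0,0,4,-2.9,-2.9,0,85],[0,0,5,-3.6,-3.7,0,85],[0,0,6,-4.3,-4.5,0,85],[0,0,7,-5,-5.2,0.1,85],[0,0,8,-5.7,-5.9,0.2,85],[0,0,9,-6.4,-6.6,0.3,85],[0,0,10,-7,-7.2,0.4,85],[0,0,11,-7.6,-7.9,0.5,85],[0,0,12,-8.2,-8.5,0.6,85],[0,0,13,-8.6,-9,0.7,85],[0,0,14,-8.9,-9.3,0.75,85],[0,0,15,-9,-9.45,0.75,85],[0,0,15,-9,-9.45,0.75,85],[0,0,15,-9,-9.45,0.75,85]]]' 40
python3 - <<'E'
from h import *
s=get_obs(); print(s['ee_pos'],s['ee_rot'],s['ft_force'])
p=cam('wrist'); c=cloud(p)
for nm,lo,hi in(('top',.054,.0625),('shaft',.0755,.085)):
    m=(np.hypot(c[...,0]-.476,c[...,1]-.146)<.12)&(c[...,2]>lo)&(c[...,2]<hi); q=c[m]
    print(nm,len(q),np.median(q[:,2]),cv2.minAreaRect((q[:,:2]*1000).astype(np.float32)),cv2.minEnclosingCircle((q[:,:2]*1000).astype(np.float32)))
# top-view rectified image at z=0.079
T=np.linalg.inv(p['T']);K=p['camera_matrix']
X,Y=np.meshgrid(np.linspace(.436,.516,640),np.linspace(.186,.106,640))
for z,f in((.079,'c'),):
    q=np.stack([X,Y,X*0+z],-1)@T[:3,:3].T+T[:3,3]
    u=K[0,0]*q[...,0]/-q[...,2]+K[0,2]; v=K[1,1]*-q[...,1]/-q[...,2]+K[1,2]
    im=cv2.remap(p['img'],u.astype(np.float32),v.astype(np.float32),cv2.INTER_CUBIC)
    cv2.imwrite('pics/c.png',cv2.resize(im[:,:,::-1],(600,600)))
E
```

```text
time_s: 2.67
ee_pos: [0.4781, 0.1471, 0.2014]
ee_rot: [180.0, -0.0, 63.3]
ft_force: [0.2, 0.6, 0.2]
grip_width: 0.085
finger_force: 0.0
[0.47806923 0.14706426 0.20140168] [ 1.79987259e+02 -1.04119985e-02  6.32892776e+01] [0.20610466 0.60809635 0.18962409]
top 11490 0.060397336433072324 ((476.5516662597656, 149.4509735107422), (127.94738006591797, 129.0869598388672), 89.17237854003906) ((476.43450927734375, 148.87155151367188), 87.25481414794922)
shaft 505 0.07919435354570609 ((476.4221496582031, 148.57835388183594), (27.797685623168945, 29.636701583862305), 66.63065338134766) ((476.34051513671875, 148.6468963623047), 15.014720916748047)
```

View pics/c.png

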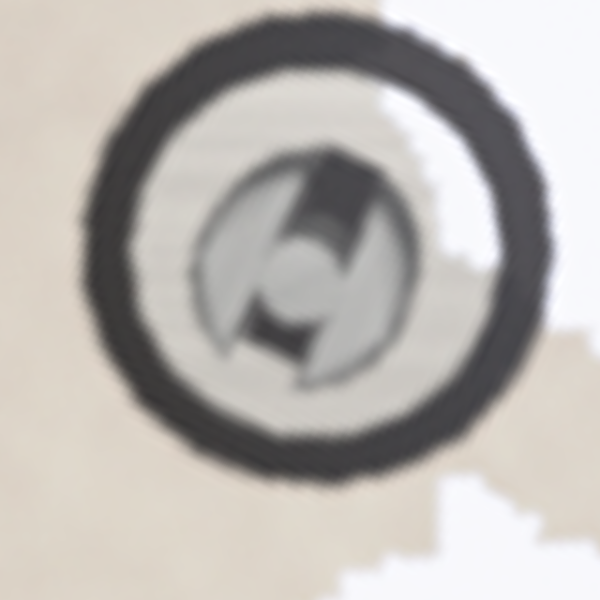

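The shaft centre shows at about (305,268) in the rectified view. That puts it at x≈0.4765, y≈0.149, and the keyway line sits about 65° anticlockwise of x. Next I'll move above the rotor with the tool yaw at -27°.

```bash
python3 -m inch '[[[0,0,1,-0.3,0.2,0,85],[0,0,2,-0.8,0.6,0,85],[0,0,3,-1.3,1,0,85],[0,0,4,-1.8,1.3,0,85],[0,0,5,-2.3,1.7,0,85],[0,0,6,-2.8,2,0,85],[0,0,7,-3.3,2.4,0.1,85],[0,0,8,-3.8,2.7,0.2,85],[0,0,9,-4.2,3,0.3,85],[0,0,10,-4.6,3.3,0.4,85],[0,0,11,-4.9,3.6,0.5,85],[0,0,12,-5.2,3.8,0.6,85],[0,0,13,-5.5,4,0.7,85],[0,0,14,-5.7,4.1,0.75,85],[0,0,15,-5.8,4.2,0.75,85],[0,0,15,-5.8,4.2,0.75,85],[0,0,15,-5.8,4.2,0.75,85]]]'
cat > rot.py <<'E'
from h import *
s=get_obs(); print(s['joint_pos'])
p=cam('wrist'); c=cloud(p); T=tool(); hsv=cv2.cvtColor(p['img'],cv2.COLOR_RGB2HSV)
r=np.hypot(c[...,0]-.523,c[...,1]+.136)<.07
org=(hsv[...,0]<22)&(hsv[...,1]>150)
for nm,m in(('bar',r&org&(c[...,2]>.06)&(c[...,2]<.07)),('disc',r&(c[...,2]>.017)&(c[...,2]<.027))):
    q=c[m]; tq=(q-T[:3,3])@T[:3,:3]
    print(nm,len(q),np.median(q[:,2]),cv2.minAreaRect((q[:,:2]*1000).astype(np.float32)),'tool',cv2.minAreaRect((tq[:,:2]*1000).astype(np.float32)))
E
python3 rot.py
```

```text
time_s: 4.13
ee_pos: [0.5234, -0.135, 0.171]
ee_rot: [180.0, 0.0, -26.5]
ft_force: [-1.2, 0.4, 0.4]
grip_width: 0.0852
finger_force: 0.0
[-22.35181032  33.82840346  46.71339679 121.02465046 -38.16212053
  40.97362296 -66.749644  ]
bar 738 0.06523466466222444 ((524.2114868164062, -134.5052947998047), (17.661834716796875, 42.000389099121094), 62.75130844116211) tool ((0.7838478088378906, -0.6962709426879883), (42.001712799072266, 17.66185188293457), 0.7610412836074829)
disc 4194 0.022836827130577747 ((523.559326171875, -134.20404052734375), (89.5453872680664, 90.2373046875), 79.28720092773438) tool ((0.08953094482421875, -0.66839599609375), (89.54552459716797, 90.239501953125), 74.22808074951172)
```

```bash
python3 -m inch '[[[0,0,0.1,0.01,-0.015,0.3,85],[0,0,0.1,0.01,-0.015,0.9,85],[0,0,0.1,0.01,-0.015,1.6,85],[0,0,0.1,0.01,-0.015,2.3,85],[0,0,0.1,0.01,-0.015,2.8,85],[0,0,0.1,0.01,-0.015,3.2,85],[0,0,0.1,0.01,-0.015,3.4,85],[0,0,0.1,0.01,-0.015,3.5,85],[0,0,0.1,0.01,-0.015,3.5,85],[0,0,0.1,0.01,-0.015,3.5,85],[0,0,0.1,0.01,-0.015,3.5,60],[0,0,0.1,0.01,-0.015,3.5,35],[0,0,0.1,0.01,-0.015,3.5,15],[0,0,0.1,0.01,-0.015,3.5,5],[0,0,0.1,0.01,-0.015,3.5,5],[0,0,0.1,0.01,-0.015,3.5,5],[0,0,0.1,0.01,-0.015,3.5,5],[0,0,0.1,0.01,-0.015,3.5,5],[0,0,0.1,0.01,-0.015,3.5,5],[0,0,0.1,0.01,-0.015,3.5,5]]]' 40
```

```text
time_s: 5.85
ee_pos: [0.5237, -0.1355, 0.0315]
ee_rot: [-180.0, -0.0, -27.5]
ft_force: [-0.2, 1.5, 7.0]
grip_width: 0.0176
finger_force: 41.6
```

```bash
python3 -m inch '[[[0,0,0,0,0,-0.1,5],[0,0,0,0,0,-0.3,5],[0,0,0,0,0,-0.6,5],[0,0,0,0,0,-1,5],[0,0,0,0,0,-1.5,5],[0,0,0,0,0,-2,5],[0,0,0,0,0,-2.5,5],[0,0,0,0,0,-2.9,5],[0,0,0,0,0,-3.15,5],[0,0,0,0,0,-3.25,5],[0,0,0,0,0,-3.25,5],[0,0,0,0,0,-3.25,5],[0,0,0,0,0,-3.25,5]]]'
cat > held.py <<'E'
from h import *
s=get_obs(); print(s['joint_pos'].round(0),s['ee_pos'],s['ee_rot'],s['ft_force'])
p=cam('wrist'); T=tool(); c=(cloud(p)-T[:3,3])@T[:3,:3]; hsv=cv2.cvtColor(p['img'],cv2.COLOR_RGB2HSV)
# disc in tool frame; bar grip point expected tool z -0.019+.0025; disc top about +0.007..0.01
m=(np.hypot(c[...,0],c[...,1])<.055)&(np.abs(c[...,2]-.009)<.012)&(hsv[...,0]>95)&(hsv[...,0]<125)&(hsv[...,1]>120)
q=c[m]; A=np.c_[q[:,:2],np.ones(len(q))]; k=np.linalg.lstsq(A,q[:,2],rcond=None)[0]
print(len(q),'plane',k,'xrange',np.percentile(q[:,0],[.2,99.8]),'y',np.percentile(q[:,1],[.2,99.8]))
x,y,_=(q.T*1000); h=cv2.convexHull(q[:,:2].astype(np.float32)*1000)[:,0]; 
from scipy.optimize import least_squares
f=least_squares(lambda t:np.hypot(h[:,0]-t[0],h[:,1]-t[1])-45.5,[0,0],loss='soft_l1'); print('centre mm',f.x,'rms',np.sqrt(np.mean(f.fun**2)))
save(p,'pics/d%d.png'%int(s['time_s']*100))
E
python3 held.py; ls pics
```

```text
time_s: 6.93
ee_pos: [0.5232, -0.1354, 0.1605]
ee_rot: [180.0, 0.1, -27.4]
ft_force: [0.0, -0.6, -2.0]
grip_width: 0.0175
finger_force: 40.6
[-22.  35.  46. 121. -39.  40. -67.] [ 0.52323221 -0.13535249  0.16051272] [ 1.79977296e+02  6.91067472e-02 -2.74495948e+01] [ 0.02225078 -0.56436514 -1.9963055 ]
5159 plane [ 0.01127962 -0.00294948  0.00903221] xrange [-0.02558411  0.04411554] y [-0.04621931  0.04270293]
centre mm [-1.22266407 -1.67561601] rms 0.3031279307937773
a.png
b.png
c.png
d693.png
```

```bash
python3 -m inch '[[[0,0,-0.5,-0.1,-0.1,-0.1,5],[0,0,-1.2,-0.3,-0.4,-0.2,5],[0,0,-2.1,-0.6,-0.8,-0.2,5],[0,0,-3.1,-0.9,-1.2,-0.2,5],[0,0,-4.1,-1.2,-1.6,-0.2,5],[0,0,-5.2,-1.5,-2,-0.2,5],[0,0,-6.3,-1.8,-2.4,-0.2,5],[0,0,-7.4,-2.1,-2.8,-0.2,5],[0,0,-8.5,-2.4,-3.2,-0.2,5],[0,0,-9.6,-2.7,-3.6,-0.2,5],[0,0,-10.7,-3,-4,-0.2,5],[0,0,-11.8,-3.3,-4.4,-0.2,5],[0,0,-12.9,-3.6,-4.8,-0.2,5],[0,0,-13.9,-3.85,-5.2,-0.2,5],[0,0,-14.7,-4.1,-5.5,-0.2,5],[0,0,-15.2,-4.23,-5.7,-0.2,5],[0,0,-15.4,-4.275,-5.767,-0.2,5],[0,0,-15.4,-4.275,-5.767,-0.2,5],[0,0,-15.4,-4.275,-5.767,-0.2,5],[0,0,-15.4,-4.275,-5.767,-0.2,5]]]'
python3 held.py
cat > both.py <<'E'
from h import *
from scipy.optimize import least_squares
s=get_obs(); T=tool()
for n in('scene','side'):
    p=cam(n); c=cloud(p); hsv=cv2.cvtColor(p['img'],cv2.COLOR_RGB2HSV); zt=T[2,3]-.0315+.022
    near=np.hypot(c[...,0]-T[0,3],c[...,1]-T[1,3])<.12
    m=near&(np.abs(c[...,2]-zt)<.006)&(hsv[...,0]>95)&(hsv[...,0]<125)&(hsv[...,1]>120)
    q=c[m][:,:2]*1000; h=cv2.convexHull(q.astype(np.float32))[:,0]
    f=least_squares(lambda t:np.hypot(h[:,0]-t[0],h[:,1]-t[1])-45.5,q.mean(0),loss='soft_l1')
    print(n,'disc',len(q),np.median(c[m][:,2]),f.x.round(1),'rms',np.sqrt(np.mean(f.fun**2)).round(2))
    m=near&(c[...,2]>.054)&(c[...,2]<.063)
    print('  box',cv2.minAreaRect((c[m][:,:2]*1000).astype(np.float32)))
    if n=='side': save(p,'pics/side%d.png'%int(s['time_s']*100),(150,270,140,300),4)
E
python3 both.py
```

```text
time_s: 8.65
ee_pos: [0.4784, 0.1468, 0.1692]
ee_rot: [180.0, 0.0, 64.8]
ft_force: [0.0, -0.0, -2.3]
grip_width: 0.0178
finger_force: 40.6
[-40.  26.  22. 125. -18.  32. -29.] [0.47842531 0.14676877 0.16920319] [1.79988328e+02 3.29842629e-02 6.47687382e+01] [ 0.0392254  -0.01436106 -2.27396121]
4846 plane [ 0.00214851 -0.0023835   0.00906946] xrange [-0.02311465  0.04598097] y [-0.04459663  0.04413426]
centre mm [ 0.67899979 -0.54619109] rms 0.5468864462451629
scene disc 353 0.15959076931002858 [477.4 145.4] rms 1.47
  box ((474.2481994628906, 145.81448364257812), (130.2843475341797, 130.4481964111328), 88.17473602294922)
side disc 313 0.15886127345033196 [480.7 144.7] rms 0.98
  box ((478.2281494140625, 144.98390197753906), (129.33517456054688, 128.0780792236328), 89.91015625)
```

```bash
python3 -m inch '[[[0,0,0,-0.015,-0.047,0.1,5],[0,0,0,-0.015,-0.047,0.3,5],[0,0,0,-0.015,-0.047,0.6,5],[0,0,0,-0.015,-0.047,0.9,5],[0,0,0,-0.015,-0.047,1.15,5],[0,0,0,-0.015,-0.047,1.3,5],[0,0,0,-0.015,-0.047,1.38,5],[0,0,0,-0.015,-0.047,1.4,5],[0,0,0,-0.015,-0.047,1.4,5],[0,0,0,-0.015,-0.047,1.4,5]]]'
python3 both.py; ls pics
```

```text
time_s: 9.63
ee_pos: [0.4766, 0.1482, 0.1136]
ee_rot: [180.0, -0.0, 64.9]
ft_force: [-0.6, 0.6, -2.6]
grip_width: 0.0175
finger_force: 40.6
scene disc 337 0.10376141962744923 [475.8 147.9] rms 1.35
  box ((473.0860595703125, 146.39651489257812), (132.47998046875, 130.27578735351562), 89.86648559570312)
side disc 301 0.10334582775347212 [478.6 146. ] rms 1.34
  box ((478.3557434082031, 144.77447509765625), (132.30694580078125, 128.18482971191406), 88.8689193725586)
a.png
b.png
c.png
d693.png
d865.png
side869.png
side963.png
```

```bash
python3 -m inch '[[[0,0,0,0,0,0.03,5],[0,0,0,0,0,0.06,5],[0,0,0,0,0,0.06,5],[0,0,0,0,0,0.06,5]]]'; python3 -m inch '[[[0,0,0,0,0,0.02,5],[0,0,0,0,0,0.03,5],[0,0,0,0,0,0.03,5],[0,0,0,0,0,0.03,5]]]';  python3 -m inch '[[[0,0,0,0,0,0.02,5],[0,0,0,0,0,0.03,5],[0,0,0,0,0,0.03,5],[0,0,0,0,0,0.03,5]]]'
```

```text
time_s: 10.07
ee_pos: [0.4763, 0.1482, 0.1109]
ee_rot: [-180.0, 0.0, 64.9]
ft_force: [0.2, -0.4, -1.9]
grip_width: 0.0171
finger_force: 40.6
time_s: 10.4
ee_pos: [0.4763, 0.1482, 0.1097]
ee_rot: [-180.0, 0.0, 64.9]
ft_force: [0.1, 0.4, -3.4]
grip_width: 0.0179
finger_force: 40.6
time_s: 10.73
ee_pos: [0.4763, 0.1482, 0.1085]
ee_rot: [180.0, 0.0, 64.9]
ft_force: [0.3, -0.3, -1.2]
grip_width: 0.0175
finger_force: 40.6
```

```bash
python3 -m inch '[[[0,0,0,0,0,0.015,5],[0,0,0,0,0,0.025,5],[0,0,0,0,0,0.025,5],[0,0,0,0,0,0.025,5]]]'; python3 -m inch '[[[0,0,0,0,0,0.015,5],[0,0,0,0,0,0.025,5],[0,0,0,0,0,0.025,5],[0,0,0,0,0,0.025,5]]]';  python3 -m inch '[[[0,0,0,0,0,0.015,5],[0,0,0,0,0,0.025,5],[0,0,0,0,0,0.025,5],[0,0,0,0,0,0.025,5]]]'
```

```text
time_s: 11.07
ee_pos: [0.4763, 0.1482, 0.1075]
ee_rot: [180.0, 0.0, 64.9]
ft_force: [-1.6, -0.8, -2.4]
grip_width: 0.0173
finger_force: 40.6
time_s: 11.4
ee_pos: [0.4763, 0.1482, 0.1065]
ee_rot: [-180.0, 0.0, 64.9]
ft_force: [-0.5, -0.2, -1.4]
grip_width: 0.0175
finger_force: 40.6
time_s: 11.73
ee_pos: [0.4763, 0.1482, 0.1055]
ee_rot: [180.0, 0.0, 64.9]
ft_force: [0.3, -0.2, -1.7]
grip_width: 0.0175
finger_force: 40.6
```

```bash
for i in 1 2 3; do python3 -m inch '[[[0,0,0,0,0,0.01,5],[0,0,0,0,0,0.02,5],[0,0,0,0,0,0.02,5],[0,0,0,0,0,0.02,5]]]' | grep -E 'pos|force'; done
```

```text
ee_pos: [0.4763, 0.1482, 0.1046]
ft_force: [-0.1, 0.1, -1.7]
finger_force: 40.6
ee_pos: [0.4763, 0.1482, 0.1039]
ft_force: [-0.9, 0.1, -2.3]
finger_force: 40.6
ee_pos: [0.4763, 0.1482, 0.1031]
ft_force: [0.3, -0.7, -2.4]
finger_force: 40.6
```

```bash
for i in 1 2 3 4; do python3 -m inch '[[[0,0,0,0,0,0.015,5],[0,0,0,0,0,0.025,5],[0,0,0,0,0,0.025,5],[0,0,0,0,0,0.025,5]]]' | grep -E 'ee_pos|ft_force'; done
```

```text
ee_pos: [0.4763, 0.1482, 0.1021]
ft_force: [-0.7, 0.0, -2.5]
ee_pos: [0.4763, 0.1482, 0.1011]
ft_force: [-1.5, -0.2, -1.6]
ee_pos: [0.4763, 0.1482, 0.1001]
ft_force: [-0.2, -0.1, -2.4]
ee_pos: [0.4763, 0.1482, 0.0991]
ft_force: [-0.3, 0.2, -2.3]
```

```bash
for i in 1 2 3 4; do python3 -m inch '[[[0,0,0,0,0,0.01,5],[0,0,0,0,0,0.02,5],[0,0,0,0,0,0.02,5],[0,0,0,0,0,0.02,5]]]' | grep -E 'ee_pos|ft_force'; done
```

```text
ee_pos: [0.4764, 0.1482, 0.0982]
ft_force: [0.0, -0.6, -2.1]
ee_pos: [0.4763, 0.1482, 0.0975]
ft_force: [0.2, -0.4, -1.8]
ee_pos: [0.4763, 0.1482, 0.0967]
ft_force: [-0.3, -0.7, -2.1]
ee_pos: [0.4763, 0.1482, 0.0959]
ft_force: [0.3, -0.1, -1.6]
```

```bash
for i in 1 2; do python3 -m inch '[[[0,0,0,0,0,0.005,5],[0,0,0,0,0,0.01,5],[0,0,0,0,0,0.01,5],[0,0,0,0,0,0.01,5]]]' | grep -E 'ee_pos|ft_force'; done
```

```text
ee_pos: [0.4763, 0.1482, 0.0956]
ft_force: [0.4, 0.0, -0.6]
ee_pos: [0.4764, 0.1482, 0.0955]
ft_force: [-1.2, 0.3, 6.8]
```

The hub met the seat softly, with about 9 N of change, at the expected height. I'll release it and retreat.

```bash
python3 -m inch '[[[0,0,0,0,0,-0.01,19],[0,0,0,0,0,-0.01,22],[0,0,0,0,0,-0.01,28],[0,0,0,0,0,-0.01,40],[0,0,0,0,0,-0.01,50],[0,0,0,0,0,-0.01,50],[0,0,0,0,0,-0.01,50],[0,0,0,0,0,-0.1,50],[0,0,0,0,0,-0.4,50],[0,0,0,0,0,-0.8,50],[0,0,0,0,0,-1.3,50],[0,0,0,0,0,-1.9,50],[0,0,0,0,0,-2.5,50],[0,0,0,0,0,-2.9,50],[0,0,0,0,0,-3,50],[0,0,0,0,0,-3,50]]]'
python3 - <<'E'
from h import *
p=cam('wrist'); c=cloud(p); hsv=cv2.cvtColor(p['img'],cv2.COLOR_RGB2HSV); r=np.hypot(c[...,0]-.4765,c[...,1]-.148)<.06
for nm,m in(('bartop 129',r&(c[...,2]>.115)&(hsv[...,0]<22)&(hsv[...,1]>150)),('disc 86',r&(abs(c[...,2]-.088)<.012)&(hsv[...,0]>95)&(hsv[...,0]<125)&(hsv[...,1]>120))):
    q=c[m]; A=np.c_[q[:,:2]-q[:,:2].mean(0),np.ones(len(q))]; print(nm,len(q),np.linalg.lstsq(A,q[:,2],rcond=None)[0],cv2.minAreaRect((q[:,:2]*1000).astype(np.float32)))
for n in ('scene','side'):
    p=cam(n)
    for t in ('timer_mid','vial_mid'): print(n,t,[(np.round(d['centre'],3),d['confidence']) for d in search_frame(t,p)[:1]])
save(p,'pics/end.png',(150,270,140,300),4)
E
```

```text
time_s: 17.4
ee_pos: [0.4768, 0.1485, 0.2162]
ee_rot: [179.9, -0.1, 65.0]
ft_force: [-0.4, -0.4, -0.3]
grip_width: 0.0502
finger_force: 0.0
bartop 129 768 [ 0.01309214 -0.00750394  0.12935485] ((476.8681945800781, 149.90342712402344), (40.9598274230957, 16.39900016784668), 65.02814483642578)
disc 86 1966 [ 3.99106271e-05 -6.93062743e-05  8.65144912e-02] ((476.9903869628906, 149.88929748535156), (88.3714370727539, 87.52630615234375), 51.283443450927734)
scene timer_mid [(array([0.538, 0.303, 0.018]), 0.81)]
scene vial_mid [(array([0.684, 0.024, 0.031]), 0.54)]
side timer_mid [(array([0.552, 0.306, 0.015]), 0.73)]
side vial_mid [(array([0.686, 0.022, 0.03 ]), 0.68)]
```

View pics/end.png

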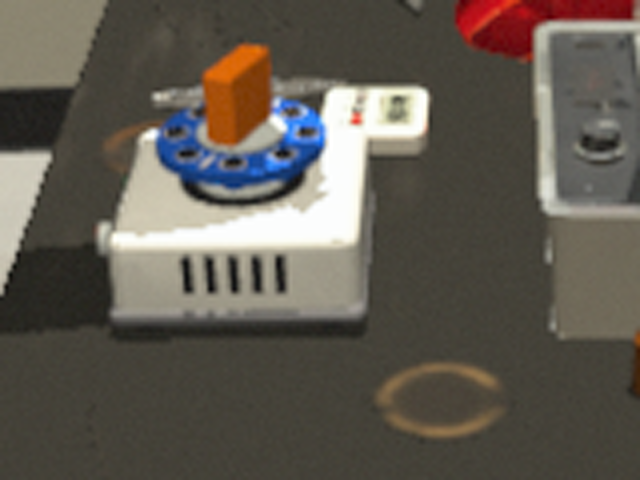

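The picture shows the rotor at about (240,135), level and down on the seat. Its bar top is at 129 mm and its disc at 86 mm, both as expected for fully home. The gripper is clear and the timer and vial have not moved.

```bash
python3 -c "from cell import hand_in; print(hand_in())"
```

```text
the job is handed in; nothing more can be done
None
```

The rotor is on the drive shaft with its tabs in the keyways and its hub fully home, level and released; the timer and vial were not moved, and the job was handed in at about 17.5 s (no verdict was returned).

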